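# Park the parts caddy under the contact-cleaner stand and give it a shot

### The arm

A 6-joint arm with a two-finger parallel gripper is mounted at the origin on the work surface. World frame = base frame: x ahead of the robot, y to its left, z up, the work surface at z = 0. Lengths are in mm, angles in rad, forces in N, time in s.
With the tool pointing down it reaches from about 350 to 875 mm from the base axis. Payload 4.2 kg.
Tool frame: the origin (TCP) lies between the finger pads; the fingertips stand 11 mm ahead of it and the grasp point (between the pads) lies 8 mm behind it; z points along the fingers, y is the direction in which the jaws open and shut (so a half turn about z gives the same grasp; the last joint's range is limited). The gripper opens to 85 mm and grips with 20 to 120 N. Pads are 22 mm wide; open, the fingers measure 114 mm over their backs; the gripper's body (76 mm by 85 mm) begins 54 mm behind the grasp point. The pads swing forward as they close: fully open they stand 13 mm farther back than shut.
Start: joints at [-0.956, 0.385, 0.008, 0, -1.194, -0.259], TCP at [217.727, -585.828, 242.312] pointing down, gripper open.
Joint ranges: [-3.14, 3.14], [-1.21, 2.06], [-1.07, 1.41], [-3.16, 2.05], [-2.99, -0.16], [-3.1, 3.1]. Speed limits (rad/s): [2.79, 2.79, 3.14, 3.14, 3.14, 3.14].

### API

Orientations are given as a unit quaternion [x, y, z, w].
In Python, from bench import * gives the robot as it stands.
- The arm moves only by the tool servo_tool, never from a script. Its argument "rows" is a list of rows, each a list of 7 numbers: the opening, from 0 (shut) to 1 (fully open), then the shift along the tool's x, y, z in cm, then the turn, a rotation vector about the tool's x, y, z in degrees. A call has 1 to 12 rows; each row shifts and turns the commanded pose from where the row before left it, along the tool's axes as they then stand; what a row does not reach is not made up. A row lasts 1/10 s, in which the tool goes at most 50 mm and 8.59 degrees, less where a joint would pass 70% of its speed; a pose out of reach is approached as far as the arm can. A call is refused whole if a number of a shift passes 5 or a number of a turn 8.59, either way. A call with a gripper value outside its range is refused whole. The fingers move at their own pace and stop on an object; the grip force is fixed at half the most. Time passes only in rows, so rows that do not move let the fingers close. It gives the time, the measured TCP pose, the force and the opening at its end, in the units of the state.
- read_state(): the state, without advancing time (a new reading comes with each control period).
- get_image(name): name is "scene" or "top"; returns a dict with "image" (400x640x3 uint8, red, green, blue), "mtx" (3x3 intrinsics, pixels), "extrinsics" (4x4, takes a point from camera to world coordinates). Camera axes: x right, y up, looking along -z (the intrinsics and any distortion apply to the point x, -y, -z); pixel columns grow to the right and rows downward; lengths in mm; the calibration is good to about 2 mm. A picture is of the moment at which its call begins. There is no depth.
- job_done(): hands the job in, once; it reports no verdict.
The state is a dict: "clock": time; "joints": joint angles; "joint_vel": joint speeds; "joint_efforts": joint torques, N m; "position": TCP position; "ee_rot": TCP orientation; "contact_force": force on the tool from outside, world axes, zero at the start; "wrist_torque": the same for the moment, N m; "gripper_width": finger opening in mm.
Only numpy, scipy, OpenCV 4.12 (cv2) and the standard library are available. Lean on these libraries where they do the work, as an engineer would, in place of code of your own. Each camera call takes 0.05 s, during which the arm holds its last target. There are 200 camera calls.

### The job

Roll the wheeled parts caddy, without lifting or tipping it, straight into the taped bay in front of the leaning spray canister, handle end away from the canister, so that the tray stands squarely inside the tape with all castors trailing straight behind, and let go of it. Then press the canister's sprung nozzle cap all the way down along its leaning axis, gently, without leaning hard on its stop, and let it spring back up. Leave the caddy in the bay and the other things on the desk alone.

Things in the scene. Friction and masses are not known exactly. Their poses are not given: they have to be found in the camera images.
- stand: Fixed spray stand: grey base plate 130 (x) x 170 (y) x 12 mm and an aluminium cradle with an aerosol canister, 52 mm diameter, leaning 0.40 rad from vertical towards the stand's -y. Origin on the desk, z up. On the canister sits the sprung nozzle cap: grey disc, 36 mm diameter, 18 mm tall, flat top square to the canister's axis, thin spray tube 45 mm long towards -y.
- canister_foot (a point): Point on the leaning canister's axis at its cradle's foot, at (0, 35, 35) mm in the stand frame, axes as the stand's. The canister's axis runs up from here along (0, -0.389, 0.921) of the stand. The cap's flat top lies 158 to 178 mm along it, unmeasured (the canister is clamped higher or lower each time, but does not slip): find it by touch or sight
- cap (a joint): Travel of the nozzle cap down along the leaning canister axis, m: 0 = up, 0.007 = fully down on its stop. The spring takes about 3 N to start and 10 N fully down and returns by itself. The valve opens only beyond 5 mm. More than 30 N may break it
- bay (a point): Centre of the parking bay on the desk, 200 mm from the stand's origin towards its -y: a white tape outline whose inside is 130 mm (stand x) by 180 mm (stand y). Axes as the stand's.
- caddy: Wheeled parts caddy, about 0.7 kg: dark steel open tray 160 (x) x 110 (y) mm, 32 to 62 mm above the desk, with a circuit board in it, on four swivel castors (wheels 22 mm diameter). Origin on the desk under the tray's centre, z up, x to its front; push handle at its rear (-x). It rolls any way; castors swing to trail behind the motion within some 60 mm of straight rolling
- caddy_handle (a point): Middle of the caddy's push handle bar: a black rubber square bar, 12 x 12 mm, 102 mm long along the caddy's y, 125 mm above the desk and 105 mm behind the caddy's origin; at its ends (y +-45 mm) thin posts slope down to the tray. Axes as the caddy's.
- axle0 (a point): Wheel centre of the caddy's front left castor. The castor swivels about a vertical pin at (55, 38) mm in the caddy frame and its wheel centre lies 14 mm from the pin, 11 mm above the desk; trailing straight, it lies 14 mm behind (-x of) the pin.
- axle1 (a point): Wheel centre of the caddy's front right castor. The castor swivels about a vertical pin at (55, -38) mm in the caddy frame and its wheel centre lies 14 mm from the pin, 11 mm above the desk; trailing straight, it lies 14 mm behind (-x of) the pin.
- axle2 (a point): Wheel centre of the caddy's rear left castor. The castor swivels about a vertical pin at (-55, 38) mm in the caddy frame and its wheel centre lies 14 mm from the pin, 11 mm above the desk; trailing straight, it lies 14 mm behind (-x of) the pin.
- axle3 (a point): Wheel centre of the caddy's rear right castor. The castor swivels about a vertical pin at (-55, -38) mm in the caddy frame and its wheel centre lies 14 mm from the pin, 11 mm above the desk; trailing straight, it lies 14 mm behind (-x of) the pin.
- groovebox: Bystander: black groovebox with keys and knobs, 100 x 190 x 46 mm, origin under its centre. Leave it alone.
- label_printer: Bystander: white label printer, 90 x 120 x 60 mm, origin under its centre. Leave it alone.
- spool: Bystander: solder spool, 60 diameter x 40 mm, origin under its centre. Leave it alone.
- screwdriver: Bystander: screwdriver lying flat on the desk, about 200 mm long. Leave it alone.
Things that resemble listed ones, but are neither listed nor needed, are in the scene too. Several things have the shape of the caddy; the one meant has the colours described above.

How it is judged (in metres and radians):
On the way, in this order (a step that is already met when the one before it is completed fails the run):
1. the caddy stands released in the bay, square, handle away from the canister, castors trailing, the cap up (horizontal distance between caddy and bay below 0.016 m and angle between the x axis of caddy and the y axis of stand, either way round below 0.16 rad and y of caddy_handle in the frame of stand below -0.25 m and height (world z) of caddy below 0.004 m and x of each of axle0, axle1 in the frame of caddy below 0.043 m and x of each of axle2, axle3 in the frame of caddy below -0.067 m and linear speed of caddy below 0.01 m/s and angular speed of caddy below 0.08 rad/s and contact force between caddy and the fingers below 0.05 N and value of joint cap below 0.0015 m), for 0.2 s.
2. the nozzle cap is pressed down past 5 mm with the caddy in the bay (horizontal distance between caddy and bay below 0.016 m and angle between the x axis of caddy and the y axis of stand, either way round below 0.16 rad and y of caddy_handle in the frame of stand below -0.25 m and height (world z) of caddy below 0.004 m and x of each of axle0, axle1 in the frame of caddy below 0.043 m and x of each of axle2, axle3 in the frame of caddy below -0.067 m and value of joint cap above 0.005 m), for 0.1 s.
At the end, for the whole second after the job is handed in: Caddy at rest on its wheels in the bay: origin within 16 mm of the bay centre, square to the stand within 0.16 rad, handle away from the canister, each wheel centre at least 12 mm behind its castor pin (trailing within about 30 degrees); cap up again (under 1.5 mm) (horizontal distance between caddy and bay below 0.016 m and angle between the x axis of caddy and the y axis of stand, either way round below 0.16 rad and y of caddy_handle in the frame of stand below -0.25 m and height (world z) of caddy below 0.004 m and x of each of axle0, axle1 in the frame of caddy below 0.043 m and x of each of axle2, axle3 in the frame of caddy below -0.067 m and linear speed of caddy below 0.01 m/s and angular speed of caddy below 0.08 rad/s and value of joint cap below 0.0015 m); the robot touches nothing.
It fails at once if more than 35 N on the stand, its canister or cap (contact force between stand and anything else above 35 N).
It fails at once if the caddy is lifted more than 15 mm or tipped more than 0.2 rad (height (world z) of caddy above 0.015 m or angle between caddy's own z axis and vertical above 0.2 rad).
It fails at once if a bystander is moved more than 20 mm (distance of any of groovebox, label_printer, spool, screwdriver from where it was at the start of the episode above 0.02 m).
It also fails if it takes over 48 s, if anything falls off the work surface, if the arm or the gripper's body presses on something with over 40 N, if the wrist force passes 120 N, or if a joint passes its speed limit or range.

## Working session

There is one attempt and no reset: what is moved stays moved. The work goes in short steps, Python scripts to look and compute and a tool call to move; the robot and the scene stay as the last step left them, time stands still between calls to the robot, and variables do not carry over. Pictures are saved under pics/ and viewed, about 8 in all and at most 12, crops included, and the job is handed in when it is done.

Besides the shell and the picture viewer there is one more tool, called after "Emit:" by a JSON object that holds its "api" and its "payload". servo_tool: Moves the arm, as the interface text tells. Its arguments: {"type":"object","properties":{"rows":{"type":"array","items":{"type":"array","items":{"type":"number"}}}},"required":["rows"]}

```bash
mkdir -p pics; ls; cat > h.py <<'E'
from bench import *
import numpy as np, cv2
def grab(n,fn=None):
    d=get_image(n); 
    if fn: cv2.imwrite(f'pics/{fn}.png',d['image'][:,:,::-1])
    return d
def ray(d,uv):
    K,E=np.array(d['mtx']),np.array(d['extrinsics'])
    p=np.linalg.inv(K)@[uv[0],uv[1],1]
    v=E[:3,:3]@[p[0],-p[1],-p[2]]
    return E[:3,3],v/np.linalg.norm(v)
def onz(d,uv,z=0):
    o,v=ray(d,uv); return o+v*(z-o[2])/v[2]
def proj(d,P):
    K,E=np.array(d['mtx']),np.array(d['extrinsics'])
    p=E[:3,:3].T@(np.array(P)-E[:3,3]); q=K@[p[0],-p[1],-p[2]]; return q[:2]/q[2]
E
python3 - <<'E'
from h import *
import pickle
s=read_state();print(s)
for n in('top','scene'):
    d=grab(n,n+'0');pickle.dump(d,open(n+'0.pkl','wb'));print(d.keys(),d['mtx'],d['extrinsics'])
E
```

```text
pics
{'clock': 0.0, 'joints': array([-9.56399262e-01,  3.85564282e-01,  6.61756525e-03, -5.11457056e-04,
       -1.19397940e+00, -2.58583729e-01]), 'joint_vel': array([-1.35932915e-03, -9.42223602e-04,  1.79275217e-03,  4.61742413e-04,
        1.45705410e-03,  5.22253062e-05]), 'joint_efforts': array([ 7.63694188e-04, -3.92284155e+01,  1.88404459e+01,  4.18600693e+00,
       -4.54534849e-03,  3.67536401e-07]), 'position': array([ 217.53829927, -585.32299708,  241.21180235]), 'ee_rot': array([-1.76876703e-01,  9.84232412e-01,  1.06553730e-03, -2.34796000e-04]), 'contact_force': array([-0.8978456 ,  0.82812495, -0.03234796]), 'wrist_torque': array([ 0.02442185, -0.01201887, -0.00138467]), 'gripper_width': 85.70093976973044}
dict_keys(['image', 'mtx', 'extrinsics']) [[490.29561604   0.         326.44115718]
 [  0.         490.29561604 196.80399848]
 [  0.           0.           1.        ]] [[-3.27969516e-03  9.86132573e-01 -1.65927069e-01  3.20027050e+02]
 [-9.99988694e-01 -3.80551230e-03 -2.85114148e-03 -3.47463872e+01]
 [-3.44304099e-03  1.65915842e-01  9.86133905e-01  1.58855709e+03]
 [ 0.00000000e+00  0.00000000e+00  0.00000000e+00  1.00000000e+00]]
dict_keys(['image', 'mtx', 'extrinsics']) [[387.56997591   0.         319.32862094]
 [  0.         387.56997591 203.51665498]
 [  0.           0.           1.        ]] [[ 5.39044811e-01 -6.59676676e-01  5.23695880e-01  1.32089005e+03]
 [ 8.42191836e-01  4.13294415e-01 -3.46266716e-01 -5.63159939e+02]
 [ 1.19834943e-02  6.27705671e-01  7.78358520e-01  1.27375502e+03]
 [ 0.00000000e+00  0.00000000e+00  0.00000000e+00  1.00000000e+00]]
```

View pics/top0.png

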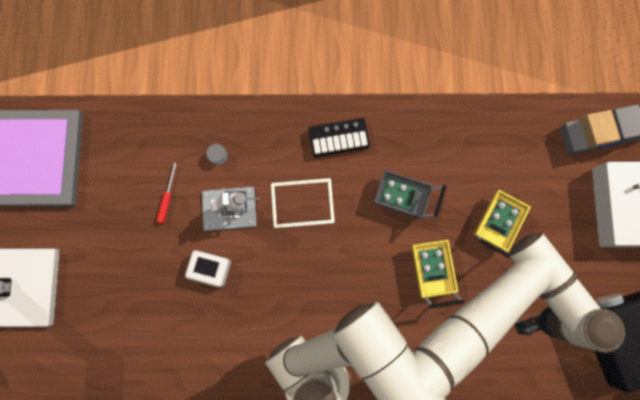

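View pics/scene0.png

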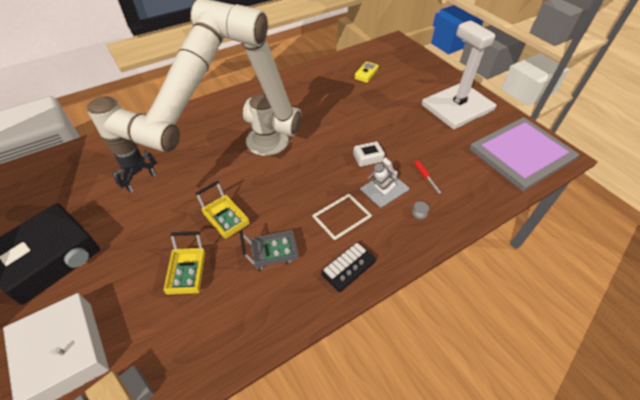

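```bash
python3 - <<'E'
from h import *
import pickle
t=pickle.load(open('top0.pkl','rb'))
im=t['image'][:,:,::-1]
hsv=cv2.cvtColor(np.ascontiguousarray(im),cv2.COLOR_BGR2HSV)
# tape
m=((hsv[:,:,1]<70)&(hsv[:,:,2]>150)).astype(np.uint8); m2=np.zeros_like(m); m2[170:235,263:345]=m[170:235,263:345]
c=max(cv2.findContours(m2,cv2.RETR_EXTERNAL,cv2.CHAIN_APPROX_NONE)[0],key=len)
r=cv2.minAreaRect(c);print('tape',r,[onz(t,p)[:2].round(1) for p in cv2.boxPoints(r)])
P=np.array([onz(t,p[0])[:2] for p in c],np.float32);print('world',cv2.minAreaRect(P))
# stand plate: grey, low sat
g=((hsv[:,:,1]<90)&(hsv[:,:,2]>70)).astype(np.uint8); m2=np.zeros_like(m); m2[180:237,195:263]=g[180:237,195:263]
c=max(cv2.findContours(m2,cv2.RETR_EXTERNAL,cv2.CHAIN_APPROX_NONE)[0],key=len)
P=np.array([onz(t,p[0],12)[:2] for p in c],np.float32);print('plate',cv2.minAreaRect(P))
a=cv2.resize(im[150:240,360:460],None,fx=6,fy=6,interpolation=2)
s=pickle.load(open('scene0.pkl','rb'))['image'][:,:,::-1]
b=cv2.resize(im[180:240,190:345],None,fx=3.87,fy=3.87,interpolation=2)
b2=cv2.resize(s[140:210,345:420],None,fx=2.6,fy=2.6,interpolation=2)
b3=cv2.resize(s[215:285,225:315],None,fx=4,fy=4,interpolation=2)
out=np.zeros((540+280,600+0,3),np.uint8)
cv2.imwrite('pics/c1.png',a)
x=np.zeros((540,600,3),np.uint8); x[:b.shape[0],:b.shape[1]]=b[:, :600]; x[250:250+b2.shape[0],:b2.shape[1]]=b2; x[250:530,220:580]=b3
cv2.imwrite('pics/c2.png',x)
E
```

```text
tape ((302.0068664550781, 202.58279418945312), (45.84111404418945, 61.536705017089844), 85.2363510131836) [array([636.6, 158. ]), array([653.1, -44.7]), array([501.1, -56.3]), array([485.2, 143.2])]
world ((569.1007690429688, 49.74837875366211), (152.37271118164062, 200.9051055908203), 4.529342174530029)
plate ((549.6232299804688, 281.8626708984375), (137.1399688720703, 189.0234832763672), 4.787292003631592)
```

View pics/c1.png

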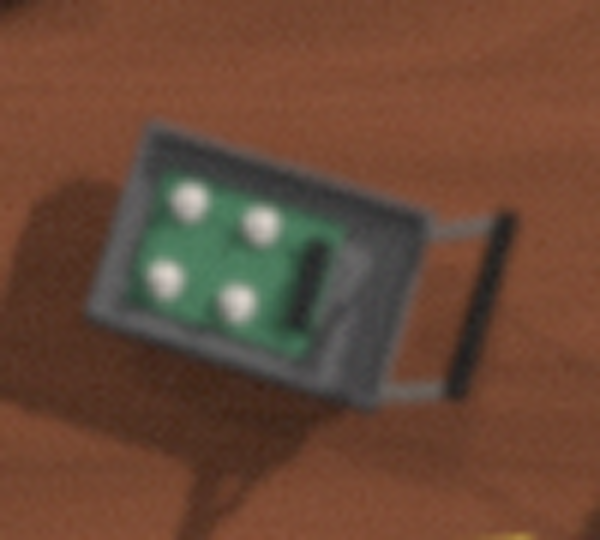

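View pics/c2.png

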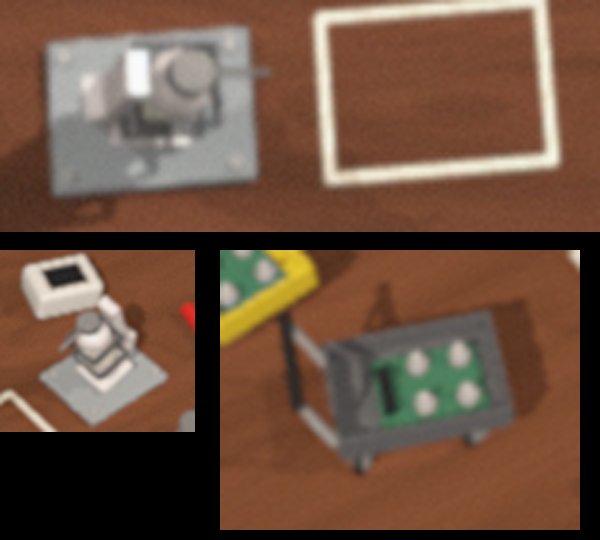

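```bash
python3 - <<'E'
from h import *
import pickle
t=pickle.load(open('top0.pkl','rb'));s=pickle.load(open('scene0.pkl','rb'))
f=lambda p:(360+p[0]/6,150+p[1]/6)
C=[onz(t,f(p),62)[:2] for p in[(150,122),(430,215),(380,405),(92,318)]]
print('tray',np.round(C,1),np.mean(C,0),[np.linalg.norm(C[i]-C[i-1]) for i in range(4)])
fx=(C[0]+C[3]-C[1]-C[2]);print('yaw',np.arctan2(fx[1],fx[0]))
H=[onz(t,f(p),131)[:2] for p in[(507,212),(455,397)]];print('handle',np.round(H,1),np.mean(H,0),np.linalg.norm(H[0]-H[1]))
o1,v1=ray(t,(239.1,198.1));o2,v2=ray(s,(379.6,167.7))
k=np.linalg.lstsq(np.c_[v1,-v2],o2-o1,rcond=None)[0];print('cap',o1+v1*k[0],o2+v2*k[1])
g=lambda p:(190+p[0]/3.87,180+p[1]/3.87)
print('plate',[onz(t,g(p),12).round(1) for p in[(47,42),(248,28),(258,180),(53,195)]])
print('tapein',[onz(t,g(p),0).round(1) for p in[(326,22),(537,9),(547,156),(335,171)]])
# scene-view checks: project tape/plate corner
for P in [(636.6,158,0),(553.3,249.1,12),(569,49.7,0)]:print(proj(s,P))
E
```

```text
tray [[ 661.7 -217.1]
 [ 610.8 -363.7]
 [ 510.  -333.7]
 [ 556.5 -184.3]] [ 584.73899381 -274.68217058] [np.float64(110.17047992325307), np.float64(155.12814708106322), np.float64(105.23634800753511), np.float64(156.49616667400943)]
yaw 1.2529894832166482
handle [[ 599.1 -387.7]
 [ 505.3 -357.7]] [ 552.16512906 -372.66915407] 98.48553537918366
cap [554.99301966 224.72517921 175.13273604] [555.12067866 224.93163652 175.19185864]
plate [array([606.6, 376.2,  12. ]), array([618. , 206.5,  12. ]), array([488.9, 195.5,  12. ]), array([477. , 366.2,  12. ])]
tapein [array([625.2, 142. ,   0. ]), array([635.8, -38. ,   0. ]), array([509.6, -45.9,   0. ]), array([497.5, 132.6,   0. ])]
[373.41791856 215.65170784]
[378.71898385 191.86796646]
[342.51837931 215.7078407 ]
```

Candidates: dark caddy at top px (403,195), yellow ones at (504,222) and (436,268). The crop shows that only the first is dark steel with a black bar, so it is the one. The tape is at (302,203) and the stand at (229,210); sizes agree with the spec. I go above the handle now.

Emit:
{"api": "servo_tool", "payload": {"rows": [[0.5,-4.3,0.9,0,0,0,0],[0.5,-4.3,0.9,0,0,0,0],[0.5,-4.3,0.9,0,0,0,0],[0.5,-4.3,0.9,0,0,0,0],[0.5,-4.3,0.9,0.5,0,0,0],[0.5,-4.3,0.9,0.5,0,0,7.7],[0.5,0,0,0.5,0,0,7.7],[0.5,0,0,0.5,0,0,7.7],[0.5,0,0,0.5,0,0,7.7],[0.5,0,0,0.5,0,0,7.8],[0.5,0,0,0,0,0,0]]}}

```text
clock: 1.2
position: [440.3, -444.8, 210.9]
ee_rot: [0.158, 0.987, 0.001, -0.001]
contact_force: [-0.3, 0.4, -0.1]
gripper_width: 42.5
```

```bash
cat >> h.py <<'E'
from scipy.spatial.transform import Rotation as R
def need(P,yaw_y=None,rot=None):
    s=read_state(); r=R.from_quat(s['ee_rot']); 
    print('pos',s['position'].round(1),'F',s['contact_force'].round(1),'w',round(s['gripper_width'],1),'t',s['clock'])
    print('shift cm',(r.inv().apply(np.array(P)-s['position'])/10).round(2))
    if yaw_y is not None:
        y=np.array([np.cos(yaw_y),np.sin(yaw_y),0]); rot=R.from_matrix(np.c_[np.cross(y,[0,0,-1]),y,[0,0,-1]])
    if rot is not None: print('turn deg',np.degrees((r.inv()*rot).as_rotvec()).round(2))
E
python3 -c "
from h import *
need((552,-373.5,190),1.253)"
```

```text
pos [ 440.3 -444.8  210.9] F [-0.3  0.4 -0.1] w 42.5 t 1.2
shift cm [-8.39 10.26  2.08]
turn deg [ 0.06 -0.16 -0.  ]
```

Emit:
{"api": "servo_tool", "payload": {"rows": [[0.5,-2.8,3.4,0.7,0,0,0],[0.5,-2.8,3.4,0.7,0,0,0],[0.5,-2.8,3.4,0.7,0,0,0],[0.5,0,0,0,0,0,0],[0.5,0,0,0,0,0,0]]}}

```text
clock: 1.7
position: [552.9, -373.9, 190.6]
ee_rot: [0.156, 0.988, 0.0, -0.001]
contact_force: [0.7, 0.0, -0.1]
gripper_width: 42.8
```

```bash
python3 - <<'E'
from h import *
need((552,-373.5,117),1.253)
d=grab('top');s=grab('scene')
a=cv2.resize(d['image'][150:240,370:470,::-1],None,fx=4,fy=4,interpolation=2)
b=cv2.resize(s['image'][160:270,190:300,::-1],None,fx=3.27,fy=3.27,interpolation=2)
x=np.zeros((360,760,3),np.uint8);x[:,:400]=a;x[:,400:]=b[:360,:360];cv2.imwrite('pics/c3.png',x)
E
```

```text
pos [ 552.9 -373.9  190.6] F [ 0.7  0.  -0.1] w 42.8 t 1.7
shift cm [0.09 0.01 7.36]
turn deg [ 0.   -0.08  0.23]
```

View pics/c3.png

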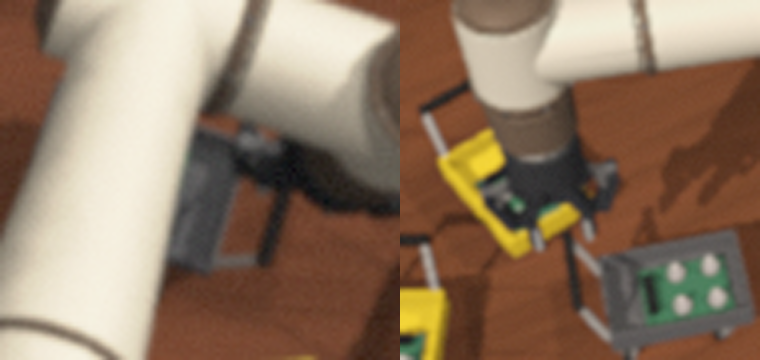

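The arm hides the top view. The scene view shows the fingers above the bar, consistent with their 60 mm height. I descend, watching the force.

Emit:
{"api": "servo_tool", "payload": {"rows": [[0.5,0,0,2.0,0,0,0],[0.5,0,0,2.0,0,0,0],[0.5,0,0,1.6,0,0,0],[0.5,0,0,1.6,0,0,0],[0.5,0,0,0,0,0,0]]}}

```text
clock: 2.3
position: [550.0, -375.0, 117.3]
ee_rot: [0.159, 0.987, 0.001, -0.002]
contact_force: [-0.4, -0.6, 0.0]
gripper_width: 42.6
```

Emit:
{"api": "servo_tool", "payload": {"rows": [[0.3,0,0,0,0,0,0],[0.2,0,0,0,0,0,0],[0,0,0,0,0,0,0],[0,0,0,0,0,0,0],[0,0,0,0,0,0,0],[0,0,0,0,0,0,0],[0,0,0,0,0,0,0]]}}

```text
clock: 3.0
position: [553.2, -375.3, 120.8]
ee_rot: [0.158, 0.987, -0.001, 0.001]
contact_force: [-0.3, -0.3, 5.6]
gripper_width: 10.6
```

```bash
python3 - <<'E'
from h import *
need((552,-375,117),1.253)
need((552,-375,117),1.253)
A=np.array([584.9,-275,1.253]);B=np.array([578,-81,1.647]);C=np.array([568,48.5,1.647])
sm=lambda n:(lambda u:u)(np.r_[0,np.cumsum(np.minimum.reduce([np.arange(1,n+1),np.full(n,4),np.arange(n,0,-1)]))])
s=sm(28);s=s/s[-1];poses=[A+(B-A)*u for u in s]
h=[(p[0]-105*np.cos(p[2]),p[1]-105*np.sin(p[2]),p[2]) for p in poses]
for i in range(28):
    a,b=h[i],h[i+1];d=(b[0]-a[0],b[1]-a[1]);c,q=np.cos(a[2]),np.sin(a[2])
    # tool y=(c,q), tool x = y x (-z) = (-q, c)
    print([0,round((-q*d[0]+c*d[1])/10,2),round((c*d[0]+q*d[1])/10,2),0,0,0,round(-np.degrees(b[2]-a[2]),2)],end=',')
x=R.from_quat(read_state()['ee_rot']).as_matrix();print(x.round(2))
E
```

```text
pos [ 553.2 -375.3  120.8] F [-0.3 -0.3  5.6] w 10.6 t 3.0
shift cm [ 0.12 -0.01  0.38]
turn deg [-0.06  0.15  0.03]
pos [ 553.2 -375.3  120.8] F [-0.3 -0.3  5.6] w 10.6 t 3.0
shift cm [ 0.12 -0.01  0.38]
turn deg [-0.06  0.15  0.03]
[0, np.float64(0.03), np.float64(0.18), 0, 0, 0, np.float64(-0.23)],[0, np.float64(0.05), np.float64(0.37), 0, 0, 0, np.float64(-0.45)],[0, np.float64(0.07), np.float64(0.55), 0, 0, 0, np.float64(-0.68)],[0, np.float64(0.09), np.float64(0.74), 0, 0, 0, np.float64(-0.9)],[0, np.float64(0.07), np.float64(0.74), 0, 0, 0, np.float64(-0.9)],[0, np.float64(0.06), np.float64(0.74), 0, 0, 0, np.float64(-0.9)],[0, np.float64(0.05), np.float64(0.75), 0, 0, 0, np.float64(-0.9)],[0, np.float64(0.04), np.float64(0.75), 0, 0, 0, np.float64(-0.9)],[0, np.float64(0.03), np.float64(0.75), 0, 0, 0, np.float64(-0.9)],[0, np.float64(0.02), np.float64(0.76), 0, 0, 0, np.float64(-0.9)],[0, np.float64(0.0), np.float64(0.76), 0, 0, 0, np.float64(-0.9)],[0, np.float64(-0.01), np.float64(0.76), 0, 0, 0, np.float64(-0.9)],[0, np.float64(-0.02), np.float64(0.76), 0, 0, 0, np.float6
[... 395 characters left out ...]
 0, np.float64(-0.9)],[0, np.float64(-0.11), np.float64(0.78), 0, 0, 0, np.float64(-0.9)],[0, np.float64(-0.12), np.float64(0.78), 0, 0, 0, np.float64(-0.9)],[0, np.float64(-0.13), np.float64(0.78), 0, 0, 0, np.float64(-0.9)],[0, np.float64(-0.14), np.float64(0.78), 0, 0, 0, np.float64(-0.9)],[0, np.float64(-0.15), np.float64(0.78), 0, 0, 0, np.float64(-0.9)],[0, np.float64(-0.17), np.float64(0.78), 0, 0, 0, np.float64(-0.9)],[0, np.float64(-0.13), np.float64(0.58), 0, 0, 0, np.float64(-0.68)],[0, np.float64(-0.09), np.float64(0.39), 0, 0, 0, np.float64(-0.45)],[0, np.float64(-0.05), np.float64(0.19), 0, 0, 0, np.float64(-0.23)],[[-0.95  0.31  0.  ]
 [ 0.31  0.95 -0.  ]
 [-0.   -0.   -1.  ]]
```

Emit:
{"api": "servo_tool", "payload": {"rows": [[0,0,0,-0.15,0,0,0],[0,0,0,-0.15,0,0,0],[0,0.03,0.18,0,0,0,-0.2],[0,0.05,0.37,0,0,0,-0.45],[0,0.07,0.55,0,0,0,-0.7],[0,0.09,0.74,0,0,0,-0.9],[0,0.07,0.74,0,0,0,-0.9],[0,0.06,0.74,0,0,0,-0.9]]}}

```text
clock: 3.8
position: [558.3, -340.8, 122.0]
ee_rot: [0.122, 0.992, 0.0, -0.0]
contact_force: [-0.2, -1.4, -2.9]
gripper_width: 10.8
```

Emit:
{"api": "servo_tool", "payload": {"rows": [[0,0.05,0.75,0.1,0,0,-0.9],[0,0.04,0.75,0,0,0,-0.9],[0,0.03,0.75,0,0,0,-0.9],[0,0.02,0.76,0,0,0,-0.9],[0,0,0.76,0,0,0,-0.9],[0,-0.01,0.76,0,0,0,-0.9],[0,-0.02,0.76,0,0,0,-0.9],[0,-0.03,0.77,0,0,0,-0.9],[0,-0.04,0.77,0,0,0,-0.9],[0,-0.06,0.77,0,0,0,-0.9]]}}

```text
clock: 4.8
position: [572.0, -266.3, 121.4]
ee_rot: [0.044, 0.999, -0.0, 0.0]
contact_force: [-0.2, -1.0, -2.3]
gripper_width: 10.8
```

Emit:
{"api": "servo_tool", "payload": {"rows": [[0,-0.07,0.77,0,0,0,-0.9],[0,-0.08,0.77,0,0,0,-0.9],[0,-0.09,0.77,0,0,0,-0.9],[0,-0.11,0.78,0,0,0,-0.9],[0,-0.12,0.78,0,0,0,-0.9],[0,-0.13,0.78,0,0,0,-0.9],[0,-0.14,0.78,0,0,0,-0.9],[0,-0.15,0.78,0,0,0,-0.9],[0,-0.17,0.78,0,0,0,-0.9],[0,-0.13,0.58,0,0,0,-0.7],[0,-0.09,0.39,0,0,0,-0.4],[0,-0.05,0.2,0,0,0,-0.2]]}}

```text
clock: 6.0
position: [586.4, -185.0, 121.3]
ee_rot: [-0.037, 0.999, 0.0, -0.0]
contact_force: [-0.1, -0.8, -2.4]
gripper_width: 10.4
```

```bash
python3 - <<'E'
from h import *
import pickle
need((576,56.2-241.9+0,117),1.647)
need((568+105*.076,48.5-104.7,121),1.647)
d=grab('top');s=grab('scene');pickle.dump((d,s),open('m.pkl','wb'))
im=d['image'];
x=np.zeros((560,800,3),np.uint8)
x[:280]=cv2.resize(im[165:249,240:480,::-1],(800,280),interpolation=2)
x[280:]=cv2.resize(s['image'][150:262,190:510,::-1],(800,280),interpolation=2)
cv2.imwrite('pics/c4.png',x)
E
```

```text
pos [ 586.4 -185.   121.3] F [-0.1 -0.8 -2.4] w 10.4 t 6.0
shift cm [1.05 0.01 0.43]
turn deg [ 0.01 -0.   -0.09]
pos [ 586.4 -185.   121.3] F [-0.1 -0.8 -2.4] w 10.4 t 6.0
shift cm [ 0.08 12.92  0.03]
turn deg [ 0.01 -0.   -0.09]
```

View pics/c4.png

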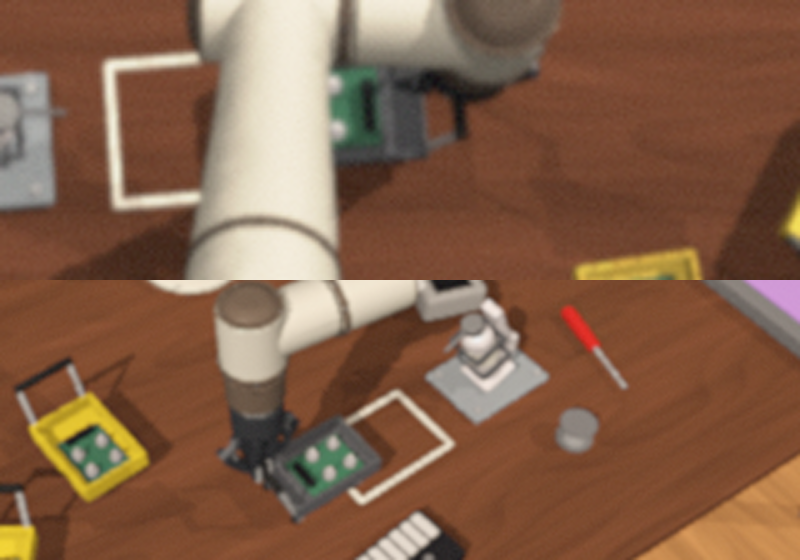

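The caddy is aligned at the bay mouth, with its front edge near the tape. Next is the straight 129 mm run.

Emit:
{"api": "servo_tool", "payload": {"rows": [[0,0,0.3,0.1,0,0,0],[0,0,0.6,0,0,0,0],[0,0,0.8,0,0,0,0],[0,0.01,0.8,0,0,0,0],[0,0.01,0.8,0,0,0,0],[0,0.01,0.8,0,0,0,0],[0,0.01,0.8,0,0,0,0],[0,0.01,0.8,0,0,0,0],[0,0.01,0.8,0,0,0,0],[0,0.01,0.8,0,0,0,0]]}}

```text
clock: 7.1
position: [580.7, -112.1, 120.8]
ee_rot: [-0.037, 0.999, -0.0, 0.001]
contact_force: [0.1, -1.6, 5.1]
gripper_width: 10.3
```

Emit:
{"api": "servo_tool", "payload": {"rows": [[0,0.01,0.8,0,0,0,0],[0,0,0.8,0,0,0,0],[0,0,0.8,0,0,0,0],[0,0,0.8,0,0,0,0],[0,0,0.8,0,0,0,0],[0,0,0.7,0,0,0,0],[0,0,0.5,0,0,0,0],[0,0,0.3,0,0,0,0],[0,0,0,0,0,0,0],[0,0,0,0,0,0,0]]}}

```text
clock: 8.1
position: [576.4, -56.9, 120.7]
ee_rot: [-0.037, 0.999, 0.0, 0.001]
contact_force: [1.0, 0.8, 6.0]
gripper_width: 10.7
```

```bash
python3 - <<'E'
from h import *
import pickle
need((568+105*.076,48.5-104.7,121),1.647)
s=grab('scene');pickle.dump(s,open('m.pkl','wb'))
cv2.imwrite('pics/c5.png',cv2.resize(s['image'][150:270,270:430,::-1],(800,600),interpolation=2))
for p in [(55,80),(55,-80),(-55,-80),(-55,80)]:
    c,q=np.cos(.076),np.sin(.076);P=(568+c*p[0]-q*p[1],48.5+q*p[0]+c*p[1],62)
    print(((proj(s,P)-[270,150])*5).round())
E
```

```text
pos [576.4 -56.9 120.7] F [1.  0.8 6. ] w 10.7 t 8.1
shift cm [ 0.03  0.07 -0.03]
turn deg [ 0.03  0.06 -0.1 ]
[486. 278.]
[330. 375.]
[244. 285.]
[398. 195.]
```

View pics/c5.png

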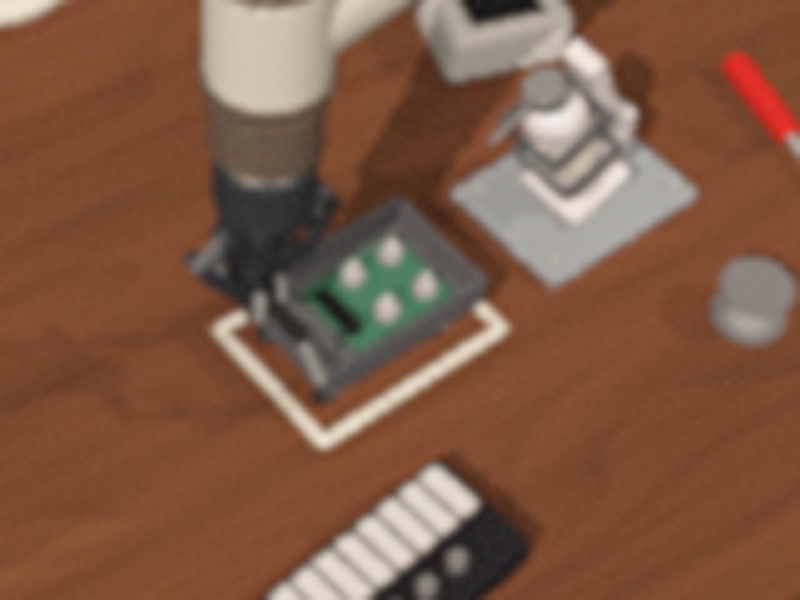

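Seen tray corners (490,285) and (402,203) lie within 1–2 px (about 4 mm) of the prediction for the bay centre. I release.

Emit:
{"api": "servo_tool", "payload": {"rows": [[0,0,0,-0.2,0,0,0],[0,0,0,0,0,0,0],[0.1,0,0,0,0,0,0],[0.2,0,0,0,0,0,0],[0.3,0,0,0,0,0,0],[0.4,0,0,0,0,0,0],[0.4,0,0,0,0,0,0],[0.4,0,0,-1,0,0,0],[0.4,0,0,-3,0,0,0],[0.4,0,0,-4,0,0,0],[0.4,0,0,-4,0,0,0]]}}

```text
clock: 9.25
position: [575.9, -58.1, 244.3]
ee_rot: [-0.037, 0.999, -0.0, -0.0]
contact_force: [0.8, 0.7, 0.2]
gripper_width: 34.1
```

Emit:
{"api": "servo_tool", "payload": {"rows": [[0.2,5,0,-3,0,0,0],[0,5,0,-3,0,0,0],[0,5,0,-3,0,0,0],[0,5,0,-2,0,0,0],[0,0,0,0,0,0,0],[0,0,0,0,0,0,0]]}}

```text
clock: 9.85
position: [400.9, -70.9, 340.0]
ee_rot: [-0.037, 0.999, 0.0, 0.002]
contact_force: [0.2, -0.0, -0.4]
gripper_width: -0.1
```

```bash
python3 - <<'E'
from h import *
import pickle
need((568,48.5,300),1.647)
print(read_state()['joints'].round(2))
d=grab('top');s=grab('scene');pickle.dump((d,s),open('m.pkl','wb'))
x=np.zeros((600,800,3),np.uint8)
x[:,:400]=cv2.resize(d['image'][160:250,270:330,::-1],(400,600),interpolation=2)
x[:,400:]=cv2.resize(s['image'][170:260,310:370,::-1],(400,600),interpolation=2)
x[:300]=cv2.resize(d['image'][175:235,195:355,::-1],(800,300),interpolation=2)
x[300:]=cv2.resize(s['image'][180:246,290:466,::-1],(800,300),interpolation=2)
cv2.imwrite('pics/c6.png',x)
E
```

```text
pos [400.9 -70.9 340. ] F [ 0.2 -0.  -0.4] w -0.1 t 9.85
shift cm [-17.53  10.67   4.09]
turn deg [ 0.04  0.28 -0.12]
[ 0.23 -0.07 -0.3  -0.   -1.33 -1.72]
```

View pics/c6.png

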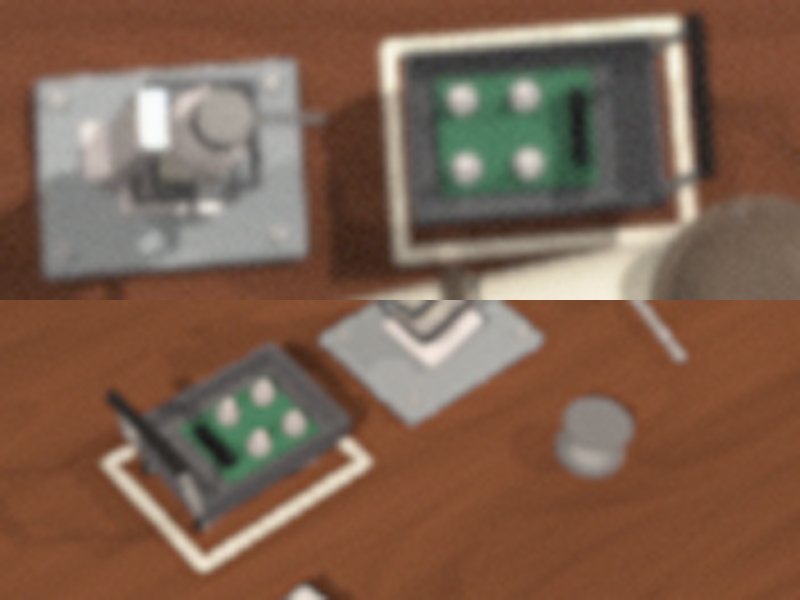

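```bash
python3 - <<'E'
from h import *
import pickle
d,s=pickle.load(open('m.pkl','rb'))
f=lambda p:(195+p[0]/5,175+p[1]/5)
C=np.array([onz(d,f(p),62)[:2] for p in[(406,55),(657,40),(663,207),(413,223)]]);print(C.round(1),C.mean(0))
v=C[0]+C[3]-C[1]-C[2];print('yaw',np.arctan2(v[1],v[0]))
H=[onz(d,f(p),131)[:2] for p in[(695,17),(708,177)]];print('handle',np.mean(H,0))
T=np.array([onz(d,f(p),0)[:2] for p in[(382,42),(682,18),(693,215),(398,262)]])
hsv=cv2.cvtColor(d['image'],cv2.COLOR_RGB2HSV)
# cap in scene: enlarged
o=cv2.resize(s['image'][150:190,360:400,::-1],(400,400),interpolation=2)
o2=cv2.resize(d['image'][185:225,215:255,::-1],(400,400),interpolation=2)
cv2.imwrite('pics/c7.png',np.hstack([o2,o]))
E
```

```text
[[612.2 128.8]
 [621.3 -30.3]
 [514.6 -33.8]
 [505.  123. ]] [563.27724821  46.92138166]
yaw 1.6295398537057595
handle [572.79700584 -57.26279501]
```

View pics/c7.png

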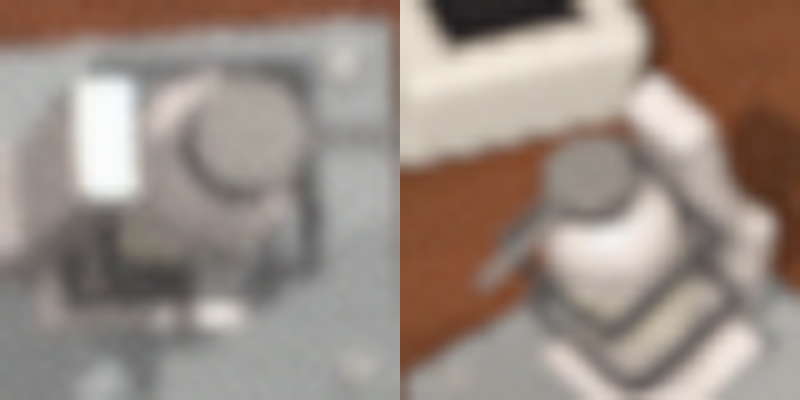

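```bash
cat >> h.py <<'E'
psi=.076
ys=np.array([-np.sin(psi),np.cos(psi),0]);xs=np.array([np.cos(psi),np.sin(psi),0])
u=-.3894*ys+np.array([0,0,.9211])
ROT=R.from_matrix(np.c_[np.cross(-xs,-u),-xs,-u])
bay=np.array([568,48.5,0]); org=bay+200*ys; foot=org+35*ys+[0,0,35]
E
python3 - <<'E'
from h import *
import pickle
d,s=pickle.load(open('m.pkl','rb'))
def tri(a,b):
    o1,v1=ray(d,a);o2,v2=ray(s,b);k=np.linalg.lstsq(np.c_[v1,-v2],o2-o1,rcond=None)[0]
    p=(o1+v1*k[0]+o2+v2*k[1])/2;print('gap',np.linalg.norm(o1+v1*k[0]-o2-v2*k[1]).round(1));return p
for n,a,b in[('cap',(239.8,197.8),(379.2,166.5)),('post',(225.5,194),(386.6,158.7))]:
    p=tri(a,b);r=p-foot;print(n,p.round(1),'along',r@u,'xs',r@xs,'perp',(r-(r@u)*u-(r@xs)*xs).round(1))
for L in(158,168,178):print(L,(foot+L*u).round(1),proj(d,foot+L*u),proj(s,foot+L*u))
need(foot+(168+40)*u-11*u+0,rot=ROT)
print(ROT.as_matrix().round(3))
E
```

```text
gap 0.7
cap [554.7 221.5 183.3] along 160.5852001617987 xs -0.14164565893585035 perp [-0.1  1.   0.4]
gap 6.3
post [558.9 254.  213.5] along 175.84500491690568 xs 6.500064278370295 perp [-3.  39.  16.5]
158 [554.8 221.5 180.5] [239.88193995 197.84864268] [379.04136174 167.03931354]
168 [555.1 217.6 189.7] [240.66036692 197.22147597] [378.61553508 165.81200197]
178 [555.4 213.7 199. ] [241.44878056 196.58626315] [378.18480767 164.5705655 ]
pos [401.8 -70.7 338.1] F [ 0.3 -0.9 -0.1] w 0.0 t 9.95
shift cm [-17.42  26.49  12.17]
turn deg [-18.   -17.95 -88.81]
[[ 0.07  -0.997 -0.03 ]
 [-0.918 -0.076  0.388]
 [-0.389  0.    -0.921]]
```

Emit:
{"api": "servo_tool", "payload": {"rows": [[0,0,0,0,-1.5,-1.5,-7.4],[0,0,0,0,-1.5,-1.5,-7.4],[0,0,0,0,-1.5,-1.5,-7.4],[0,0,0,0,-1.5,-1.5,-7.4],[0,0,0,0,-1.5,-1.5,-7.4],[0,0,0,0,-1.5,-1.5,-7.4],[0,0,0,0,-1.5,-1.5,-7.4],[0,0,0,0,-1.5,-1.5,-7.4],[0,0,0,0,-1.5,-1.5,-7.4],[0,0,0,0,-1.5,-1.5,-7.4],[0,0,0,0,-1.5,-1.5,-7.4],[0,0,0,0,-1.5,-1.5,-7.4]]}}

```text
clock: 11.15
position: [402.5, -71.1, 336.7]
ee_rot: [0.72, -0.664, -0.147, -0.135]
contact_force: [-0.8, -0.1, 0.3]
gripper_width: -0.1
```

```bash
python3 -c "
from h import *
need(foot+(161+80+11)*u,rot=ROT);need(foot+(161+30+11)*u,rot=ROT)
print(read_state()['joints'].round(2))"
```

```text
pos [402.5 -71.1 336.7] F [-0.8 -0.1  0.3] w -0.1 t 11.15
shift cm [-19.63 -17.54  15.87]
turn deg [0.19 0.13 0.21]
pos [402.5 -71.1 336.7] F [-0.8 -0.1  0.3] w -0.1 t 11.15
shift cm [-19.62 -17.56  20.87]
turn deg [0.19 0.13 0.21]
[-0.08  0.03 -0.12 -0.4  -1.5   0.21]
```

Emit:
{"api": "servo_tool", "payload": {"rows": [[0,-2.45,-2.2,2.0,0.2,0.1,0.2],[0,-2.45,-2.2,2.0,0,0,0],[0,-2.45,-2.2,2.0,0,0,0],[0,-2.45,-2.2,2.0,0,0,0],[0,-2.45,-2.2,2.0,0,0,0],[0,-2.45,-2.2,2.0,0,0,0],[0,-2.45,-2.2,2.0,0,0,0],[0,-2.45,-2.2,1.9,0,0,0],[0,0,0,0,0,0,0],[0,0,0,0,0,0,0],[0,0,0,0,0,0,0]]}}

```text
clock: 12.25
position: [560.0, 183.1, 267.0]
ee_rot: [0.717, -0.668, -0.144, -0.135]
contact_force: [-0.2, -0.5, 0.4]
gripper_width: 0.1
```

```bash
python3 -c "
from h import *
need(foot+(161+12+11)*u,rot=ROT)"
```

```text
pos [560.  183.1 267. ] F [-0.2 -0.5  0.4] w 0.1 t 12.25
shift cm [-0.21  0.25  6.87]
turn deg [-0.14 -0.13 -0.26]
```

Emit:
{"api": "servo_tool", "payload": {"rows": [[0,-0.1,0.1,1.8,0,0,-0.2],[0,-0.1,0.15,1.8,0,0,0],[0,0,0,1.7,0,0,0],[0,0,0,1.0,0,0,0],[0,0,0,0,0,0,0],[0,0,0,0,0,0,0]]}}

```text
clock: 12.85
position: [556.0, 209.1, 211.4]
ee_rot: [0.719, -0.667, -0.143, -0.136]
contact_force: [-0.2, 0.4, 0.5]
gripper_width: -0.2
```

```bash
python3 - <<'E'
from h import *
need(foot+(161+11)*u,rot=ROT)
d=grab('top');s=grab('scene')
o=cv2.resize(s['image'][130:205,340:420,::-1],(400,375),interpolation=2)
o2=cv2.resize(d['image'][170:245,205:285,::-1],(400,375),interpolation=2)
cv2.imwrite('pics/c8.png',np.hstack([o2,o]))
E
```

```text
pos [556.  209.1 211.4] F [-0.2  0.4  0.5] w -0.2 t 12.85
shift cm [0.06 0.04 1.93]
turn deg [-0.29 -0.08  0.  ]
```

View pics/c8.png

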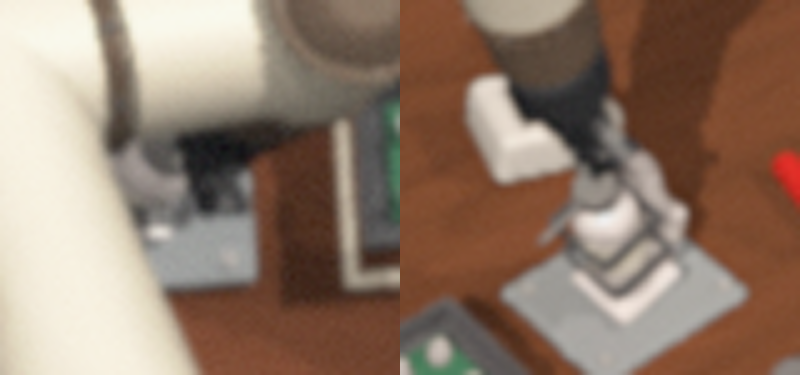

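Emit:
{"api": "servo_tool", "payload": {"rows": [[0,0,0,0.6,0,0,0],[0,0,0,0.5,0,0,0],[0,0,0,0,0,0,0]]}}

```text
clock: 13.25
position: [554.8, 214.0, 199.7]
ee_rot: [0.719, -0.667, -0.144, -0.135]
contact_force: [0.1, -0.4, 0.2]
gripper_width: 0.3
```

Emit:
{"api": "servo_tool", "payload": {"rows": [[0,0,0,0.2,0,0,0],[0,0,0,0.1,0,0,0],[0,0,0,0,0,0,0]]}}

```text
clock: 13.55
position: [555.2, 215.1, 197.7]
ee_rot: [0.719, -0.667, -0.144, -0.136]
contact_force: [0.1, -0.5, 0.1]
gripper_width: 0.1
```

Emit:
{"api": "servo_tool", "payload": {"rows": [[0,0,0,0.2,0,0,0],[0,0,0,0.1,0,0,0],[0,0,0,0,0,0,0]]}}

```text
clock: 13.85
position: [555.1, 216.2, 194.9]
ee_rot: [0.719, -0.667, -0.144, -0.136]
contact_force: [0.3, -0.4, 0.2]
gripper_width: 0.1
```

Emit:
{"api": "servo_tool", "payload": {"rows": [[0,0,0,0.15,0,0,0],[0,0,0,0,0,0,0]]}}

```text
clock: 14.05
position: [555.0, 216.8, 193.5]
ee_rot: [0.719, -0.667, -0.144, -0.136]
contact_force: [0.6, -0.3, -0.3]
gripper_width: 0.1
```

Emit:
{"api": "servo_tool", "payload": {"rows": [[0,0,0,0.15,0,0,0],[0,0,0,0,0,0,0]]}}

```text
clock: 14.25
position: [555.0, 217.4, 192.1]
ee_rot: [0.719, -0.667, -0.144, -0.136]
contact_force: [0.2, 0.1, -0.4]
gripper_width: -0.1
```

Emit:
{"api": "servo_tool", "payload": {"rows": [[0,0,0,0.15,0,0,0],[0,0,0,0,0,0,0]]}}

```text
clock: 14.45
position: [555.1, 217.8, 191.3]
ee_rot: [0.719, -0.666, -0.144, -0.136]
contact_force: [-1.0, -1.5, 2.3]
gripper_width: -0.5
```

Contact at 158.8 mm along the axis, within the given range and close to the 160.6 mm from sight. Pressing.

Emit:
{"api": "servo_tool", "payload": {"rows": [[0,0,0,0.2,0,0,0],[0,0,0,0.2,0,0,0],[0,0,0,0,0,0,0]]}}

```text
clock: 14.75
position: [555.0, 219.3, 187.9]
ee_rot: [0.719, -0.666, -0.144, -0.136]
contact_force: [-2.1, -2.8, 7.1]
gripper_width: -0.2
```

Emit:
{"api": "servo_tool", "payload": {"rows": [[0,0,0,0.2,0,0,0],[0,0,0,0.15,0,0,0],[0,0,0,0,0,0,0]]}}

```text
clock: 15.05
position: [555.0, 220.3, 185.5]
ee_rot: [0.719, -0.666, -0.143, -0.136]
contact_force: [-3.7, -3.6, 8.5]
gripper_width: 0.0
```

Emit:
{"api": "servo_tool", "payload": {"rows": [[0,0,0,0.1,0,0,0],[0,0,0,0,0,0,0]]}}

```text
clock: 15.25
position: [555.0, 220.3, 185.4]
ee_rot: [0.719, -0.666, -0.143, -0.136]
contact_force: [-4.2, -5.3, 12.0]
gripper_width: 0.3
```

Emit:
{"api": "servo_tool", "payload": {"rows": [[0,0,0,0.1,0,0,0],[0,0,0,0,0,0,0]]}}

```text
clock: 15.45
position: [555.0, 220.3, 185.4]
ee_rot: [0.72, -0.666, -0.143, -0.136]
contact_force: [-6.0, -8.2, 16.3]
gripper_width: -0.2
```

The force now rises without any travel, so the cap is on its stop at about 18 N. I ease off and hold, then retract along the axis.

Emit:
{"api": "servo_tool", "payload": {"rows": [[0,0,0,-0.1,0,0,0],[0,0,0,0,0,0,0],[0,0,0,0,0,0,0],[0,0,0,-0.3,0,0,0],[0,0,0,-0.4,0,0,0],[0,0,0,-0.5,0,0,0],[0,0,0,-1,0,0,0],[0,0,0,-3,0,0,0],[0,0,0,-4,0,0,0],[0,0,0,-4,0,0,0],[0,0,0,-4,0,0,0]]}}

```text
clock: 16.55
position: [559.1, 154.1, 343.0]
ee_rot: [0.719, -0.667, -0.144, -0.136]
contact_force: [0.6, 0.1, 0.3]
gripper_width: 0.0
```

Emit:
{"api": "servo_tool", "payload": {"rows": [[0,2,3,-2,0,0,0],[0,2,3,-2,0,0,0],[0,2,3,-2,0,0,0],[0,2,3,0,0,0,0],[0,3,3,0,0,0,0],[0,3,3,0,0,0,0],[0,3,3,0,0,0,0],[0,0,0,0,0,0,0],[0,0,0,0,0,0,0]]}}

```text
clock: 17.45
position: [363.1, -40.9, 330.4]
ee_rot: [0.718, -0.667, -0.144, -0.136]
contact_force: [0.4, -0.5, 0.1]
gripper_width: -0.1
```

```bash
python3 - <<'E'
from h import *
s=read_state();print(s['position'],s['contact_force'],s['clock'])
d=grab('top');s=grab('scene')
x=np.zeros((600,800,3),np.uint8)
x[:300]=cv2.resize(d['image'][175:235,195:355,::-1],(800,300),interpolation=2)
x[300:]=cv2.resize(s['image'][155:233,270:478,::-1],(800,300),interpolation=2)
cv2.imwrite('pics/c9.png',x)
E
```

```text
[363.08879597 -40.91176275 330.35594748] [ 0.43749442 -0.46478695  0.11938029] 17.45
```

View pics/c9.png

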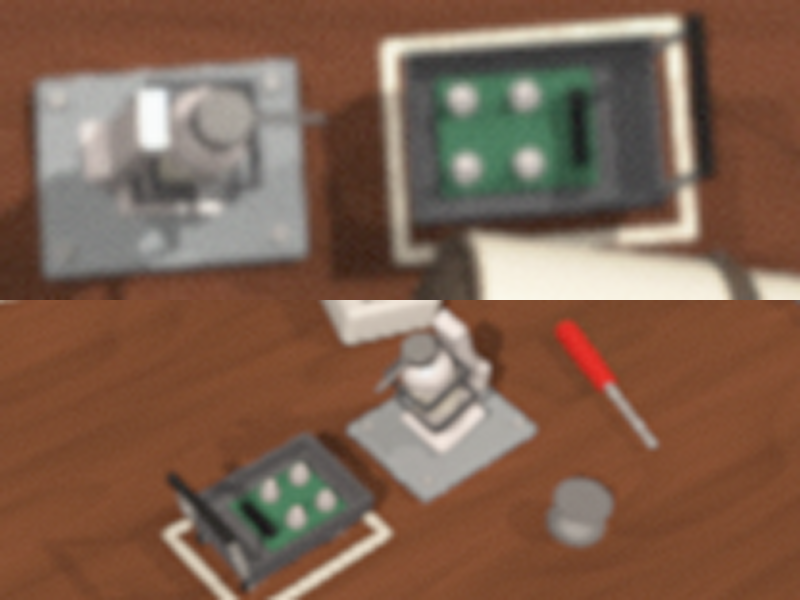

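The caddy has not moved: its tray corners are at the same pixels, (406,55) and (663,207). The cap is back up at about (222,113), and the arm is clear of everything. Handing in.

```bash
python3 -c "
from bench import *
print(job_done())"
```

```text
the job is handed in; nothing more can be done
None
```

I rolled the dark steel caddy by its handle into the bay, the last 129 mm of it straight, and let go. Then I pressed the nozzle cap along its leaning axis down to its stop and let it spring back. I handed the job in at 17.5 s of the 48 s allowed.

**Caddy:** the top camera put it about 5 mm from the bay centre, within 0.02 rad of square, handle away from the canister. The last picture showed it had not moved after the press. I did not see the castors. I take them to be trailing because of the straight run.

**Cap:** I felt contact at 158.8 mm along the axis (about 160.6 mm by sight). The cap travelled about 6.5–7 mm, and the force peaked at about 18–19 N on the stop. The last picture showed it up again, and the tool read no force.

**Disagreements:**
- The camera and the arm differed by about 4 mm on the handle's x, well within the 16 mm tolerance.
- The centre of the stand's base plate measured about 239 mm from the bay centre, not 200 mm. I took this to mean the plate is not centred on the stand's origin. The cap, found where the spec puts it, supported that.

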